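# Take down the salvage stack and put each part in its fitting tray

## Robot

A 6-joint arm with a two-finger parallel gripper is mounted at the origin on the work surface. World frame = base frame: x ahead of the robot, y to its left, z up, the work surface at z = 0. Lengths are in m, angles in degrees, forces in N, time in s.
With the tool pointing down it reaches from about 0.4 to 0.825 m from the base axis. Payload 7 kg.
Tool frame: the origin (TCP) lies midway between the tips of the shut fingers; the grasp point (between the pads) lies 19 mm behind it; z points along the fingers, y is the line along which they close (so a half turn about z gives the same grasp; the last joint's range is limited). The gripper opens to 88 mm and grips with 3 to 60 N. Pads are 19 mm wide; open, the fingers measure 130 mm over their backs; the gripper's body (78 mm by 193 mm) begins 47 mm behind the grasp point.
Start: joints at [-58.493, 20.546, 0.682, 0, -70.136, -16.507], TCP at [0.175, -0.652, 0.227] pointing down, gripper open.
Joint ranges: [-176.03, 176.03], [-82.01, 121.73], [-58.28, 71.71], [-173.87, 95.51], [-174.79, -0.11], [-173.66, 173.66]. Speed limits (degrees/s): [136.94, 136.94, 172.46, 180, 180, 180].

## Interface

Orientations are given as [roll, pitch, yaw] about the fixed x, y, z axes, in that order (R = Rz(yaw) Ry(pitch) Rx(roll)).
In Python, from plant import telemetry, viewer, workorder gives the robot as it stands. The module is installed in compiled form; this text tells all that it offers.
- The arm moves only by the tool carry_out, never from a script. Its argument "rows" is a list of rows, each a list of 6 numbers: the shift along the tool's x, y, z in m, then the turn, a rotation vector about the tool's x, y, z in rad. In form: [[tx, ty, tz, ax, ay, az], ...]. A call has 1 to 8 rows; each row is the pose to reach, as a shift and turn from the pose commanded when the call began, along the tool's axes at that moment; what a row does not reach only later rows make up. A row lasts 1/8 s, in which the tool goes at most 62.5 mm and 10.7 degrees, less where a joint would pass 70% of its speed; a pose out of reach is approached as far as the arm can. A call with a gripper value outside its range is refused whole. "grip" is the gripper's target within -1 to 1 (fully open at 1, half-way at 0, shut at -1), set as the call begins (left out, the last holds). The fingers move at their own pace and stop on an object; the grip force is fixed at half the most. Time passes only in rows, so rows that repeat a pose let the fingers close. It gives the time, the measured TCP pose, the force, the opening and the grip force at its end, in the units of the state.
- telemetry.get_obs(): the state, without advancing time (a new reading comes with each control period).
- viewer.snapshot(name): name is "scene" or "top" or "wrist"; returns the picture (480x640x3 uint8, red, green, blue); there is no depth.
- viewer.camera_info(name): a dict with "intrinsics" (3x3 intrinsics, pixels), "extrinsics" (4x4, takes a point from camera to world coordinates); the wrist camera has in their place "tool_from_camera" (4x4, takes a point from camera to tool coordinates, whose origin is the TCP and whose axes are the flange's). Camera axes: x right, y down, z forward; pixel columns grow to the right and rows downward; lengths in m; the calibration is good to about 2 mm. A picture is of the moment at which its call begins: read the wrist's pose just before it. camera_info takes no time and is no camera call.
- workorder.close_job(): hands the job in; it is judged then, once.
The state is a dict: "clock": time; "joint_pos": joint angles; "qvel": joint speeds; "tau": joint torques, N m; "tool_pos": TCP position; "orientation": TCP orientation; "force": force on the tool from outside, world axes, zero at the start; "moment": the same for the moment, N m; "opening": finger opening in m; "gripper_force": force on a finger pad.
Only numpy, scipy, OpenCV 4.12 (cv2) and the standard library are available. Lean on these libraries where they do the work, as an engineer would, in place of code of your own. Each camera call takes 0.05 s, during which the arm holds its last target. There are 200 camera calls.

## Task

Take the stack of salvaged power supply parts apart from the top, one part at a time and never carrying one on another: the capacitor goes into the round dish, the transformer into the small square tray, the steel power module into the middle-sized tray and the heat sink into the largest tray. Set each down gently, without dropping it, upright as it stands now and flat on its tray's floor inside the rim.

Things in the scene. Friction and masses are not known exactly. Their poses are not given: they have to be found in the camera images.
- heat_sink: Bottom of the stack: bare aluminium finned heat sink, 60 mm (x) by 140 mm (y) by 28 mm tall, about 0.25 kg, fins upright and running along its length (y). Loose. Origin: centre of its underside. x across, y along, z up; turning it end for end changes nothing.
- power_module: Flat power supply module in a plain steel case, 46 mm (x) by 100 mm (y) by 28 mm tall, about 0.2 kg, lying lengthwise on the heat sink's fins. Loose. Origin: centre of its underside. x across, y along, z up; turning it end for end changes nothing.
- capacitor: Round can capacitor, black sleeve with bare metal top, 35 mm diameter, 40 mm tall, about 0.05 kg, standing on one half of the module (it and the transformer stand side by side along the module's y, centres about 57 mm apart; which is at which end varies). Loose. Origin: centre of its underside, z up.
- transformer: Square iron-core transformer with a copper winding, 36 x 36 mm and 34 mm tall, about 0.15 kg, standing on the other half of the module. Loose. Origin: centre of its underside; x and y square to its sides, z up.
- long_tray: Place of the heat sink: fixed plastic (black floor, grey rim) tray, the largest, inside 78 mm (x) by 158 mm (y). Origin: centre of its underside, on the table. Floor 3 mm thick, rim 3 mm wide and 8 mm tall (5 mm above the floor).
- middle_tray: Place of the power module: fixed plastic (black floor, grey rim) tray, the second largest, inside 64 mm (x) by 118 mm (y). Origin: centre of its underside, on the table. Floor 3 mm thick, rim 3 mm wide and 8 mm tall (5 mm above the floor).
- round_dish: Place of the capacitor: fixed plastic (black floor, grey rim) round dish, inside diameter 53 mm. Origin: centre of its underside, on the table. Floor 3 mm thick, rim 3 mm wide and 8 mm tall (5 mm above the floor).
- square_tray: Place of the transformer: fixed plastic (black floor, grey rim) small square tray, inside 54 x 54 mm. Origin: centre of its underside, on the table. Floor 3 mm thick, rim 3 mm wide and 8 mm tall (5 mm above the floor).

How it is judged (in metres and radians):
At the end, for the whole second after the job is handed in: Each of the four parts stands upright (within 0.035 rad) and at rest on the floor of its own tray, inside the rim: centre within 13 mm of the tray's centre, underside at floor height (3 mm, within 2.5 mm); the module and the heat sink lie lengthwise in their trays (within 0.25 rad) (horizontal distance between heat_sink and long_tray below 0.013 m and z of heat_sink in the frame of long_tray between 0.0005 and 0.0055 m and angle between each of heat_sink, power_module, capacitor, transformer's own z axis and vertical below 0.035 rad and linear speed of each of heat_sink, power_module, capacitor, transformer below 0.02 m/s and angular speed of each of heat_sink, power_module, capacitor, transformer below 0.2 rad/s and angle between the y axis of heat_sink and the y axis of long_tray, either way round below 0.25 rad and horizontal distance between power_module and middle_tray below 0.013 m and z of power_module in the frame of middle_tray between 0.0005 and 0.0055 m and angle between the y axis of power_module and the y axis of middle_tray, either way round below 0.25 rad and horizontal distance between capacitor and round_dish below 0.013 m and z of capacitor in the frame of round_dish between 0.0005 and 0.0055 m and horizontal distance between transformer and square_tray below 0.013 m and z of transformer in the frame of square_tray between 0.0005 and 0.0055 m); the robot touches nothing.
It fails at once if a part is dropped or knocked flying: it moves faster than 0.6 m/s while not in the gripper ((linear speed of heat_sink above 0.6 m/s and contact force between heat_sink and the fingers below 0.05 N) or (linear speed of power_module above 0.6 m/s and contact force between power_module and the fingers below 0.05 N) or (linear speed of capacitor above 0.6 m/s and contact force between capacitor and the fingers below 0.05 N) or (linear speed of transformer above 0.6 m/s and contact force between transformer and the fingers below 0.05 N)).
It fails at once if a part is moved more than 50 mm while the part above it in the stack still rests on it or touches it ((distance of power_module from where it was at the start of the episode above 0.05 m and contact force between power_module and capacitor above 0.1 N) or (distance of power_module from where it was at the start of the episode above 0.05 m and contact force between power_module and transformer above 0.1 N) or (distance of heat_sink from where it was at the start of the episode above 0.05 m and contact force between heat_sink and power_module above 0.1 N)).
It also fails if it takes over 112 s, if anything falls off the work surface, if the arm or the gripper's body presses on something with over 40 N, if the wrist force passes 120 N, or if a joint passes its speed limit or range.

## Working session

There is one attempt and no reset: what is moved stays moved. The work goes in short steps, Python scripts to look and compute and a tool call to move; the robot and the scene stay as the last step left them, time stands still between calls to the robot, and variables do not carry over. Pictures are saved under pics/ and viewed, at most 14 in all, crops included, and the job is handed in when it is done.

Besides the shell and the picture viewer there is one more tool, called as a command line: name --pt "numbers of a row" for each row, then --argument value for the rest. carry_out: Moves the arm, as the interface text tells. Its arguments: {"type":"object","properties":{"rows":{"type":"array"},"grip":{"type":"number"}},"required":["rows"]}

```bash
mkdir -p pics; python3 - <<'E'
from plant import telemetry, viewer
import cv2
print(telemetry.get_obs())
for n in("scene","top"):
    cv2.imwrite(f"pics/{n}0.png",viewer.snapshot(n)[:,:,::-1]); print(n,viewer.camera_info(n))
print(viewer.camera_info("wrist"))
E
```

```text
{'clock': 0.0, 'joint_pos': array([-5.84941335e+01,  2.05919440e+01,  6.34591773e-01, -2.30699460e-02,
       -7.01326782e+01, -1.65071547e+01]), 'qvel': array([-0.04102572, -0.01843868,  0.00783955, -0.12836843, -0.01218927,
        0.00996255]), 'tau': array([ 1.08209399e-03, -5.82713950e+01,  2.93052542e+01,  6.99670315e+00,
        6.77254808e-03, -2.28512208e-04]), 'tool_pos': array([ 0.17456674, -0.65154863,  0.22561385]), 'orientation': array([ 1.79907517e+02, -4.79045392e-03, -1.65009142e+02]), 'force': array([-0.99385252,  0.46498009,  0.39231857]), 'moment': array([ 0.02876595, -0.05771766,  0.00086115]), 'gripper_force': 0.0, 'opening': 0.08745531388748284}
scene {'intrinsics': array([[534.26688001,   0.        , 312.62276183],
       [  0.        , 534.26688001, 244.54409236],
       [  0.        ,   0.        ,   1.        ]]), 'extrinsics': array([[ 0.38358175,  0.62556232, -0.67936501,  1.31373709],
       [ 0.92337616, -0.27217156,  0.27073807, -0.30927178],
       [-0.0155403 , -0.73115964, -0.68202938,  0.83795975],
       [ 0.        ,  0.        ,  0.        ,  1.
[... 278 characters left out ...]
495,  0.01501669, -0.0269142 ,  0.02219532],
       [ 0.0253999 , -0.09325399, -0.99531831,  1.3469096 ],
       [ 0.        ,  0.        ,  0.        ,  1.        ]])}
{'intrinsics': array([[372.94382302,   0.        , 319.58551041],
       [  0.        , 372.94382302, 235.57762073],
       [  0.        ,   0.        ,   1.        ]]), 'tool_from_camera': array([[ 1.07110156e-03, -9.64636133e-01, -2.63582974e-01,
         7.07835389e-02],
       [ 9.99999307e-01,  1.16180205e-03, -1.88234531e-04,
         4.97098859e-04],
       [ 4.87809071e-04, -2.63582590e-01,  9.64636709e-01,
        -1.57339213e-01],
       [ 0.00000000e+00,  0.00000000e+00,  0.00000000e+00,
         1.00000000e+00]])}
```

View pics/top0.png

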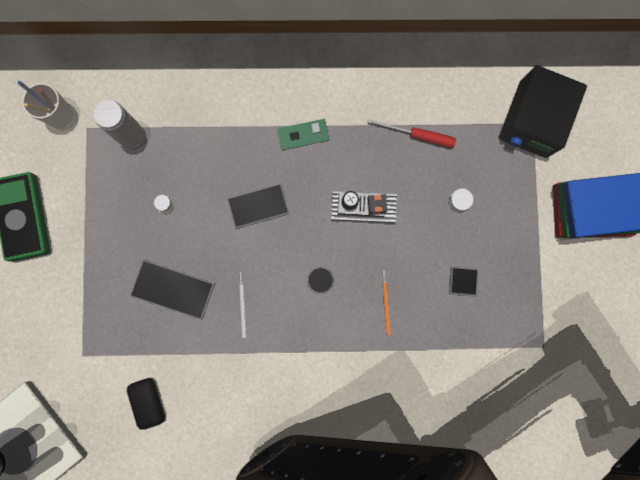

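View pics/scene0.png

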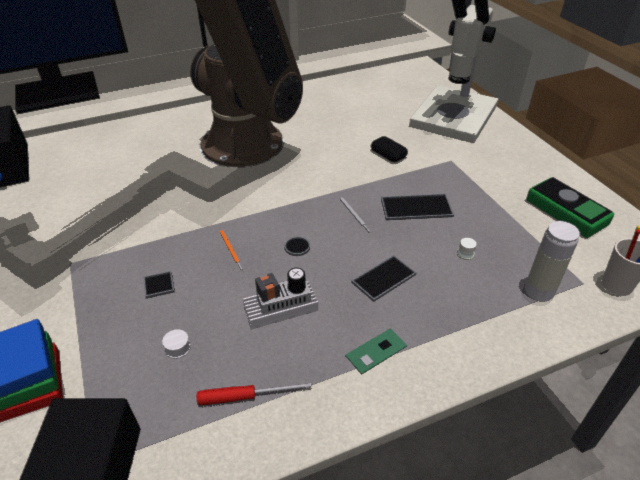

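The top view shows the stack at about (364,207), with the capacitor at (350,200) and the transformer at (378,205). The round dish is at (320,280), the square tray at (463,281), the middle tray at (258,206) and the long tray at (172,289). The scene view agrees.

```bash
cat > h.py <<'E'
import numpy as np, cv2
from scipy.spatial.transform import Rotation as R
from plant import telemetry, viewer
def cam(n,obs=None):
    c=viewer.camera_info(n)
    if n!="wrist": return c["intrinsics"],c["extrinsics"]
    T=np.eye(4);T[:3,:3]=R.from_euler("xyz",obs["orientation"],degrees=True).as_matrix();T[:3,3]=obs["tool_pos"]
    return c["intrinsics"],T@c["tool_from_camera"]
def ray(K,E,px,z):
    px=np.atleast_2d(np.asarray(px,float))
    d=np.c_[px,np.ones(len(px))]@np.linalg.inv(K).T@E[:3,:3].T
    return (E[:3,3]+d*((z-E[2,3])/d[:,2])[:,None])[:,:2]
def rect(K,E,cnt,z):
    """min-area rect in world at height z: centre, (short,long) sides mm, yaw of long side"""
    p=ray(K,E,cnt.reshape(-1,2),z).astype(np.float32)*1000
    (cx,cy),(w,h),a=cv2.minAreaRect(p)
    if w>h: a-=90;w,h=h,w
    a=(a+90)%180   # direction of long side vs +x
    return round(cx/1000,4),round(cy/1000,4),round(w,1),round(h,1),round(a,1)
def grab(name=None,n="wrist"):
    o=telemetry.get_obs();im=viewer.snapshot(n)
    if name: cv2.imwrite(f"pics/{name}.png",im[:,:,::-1])
    return im,*cam(n,o),o
def totool(o,dw):
    return R.from_euler("xyz",o["orientation"],degrees=True).inv().apply(dw)
E
python3 - <<'E'
from h import *
im=cv2.imread("pics/top0.png");K,E=cam("top")
hsv=cv2.cvtColor(im,cv2.COLOR_BGR2HSV)
m=(hsv[...,2]<75).astype(np.uint8)
for nm,(x0,x1,y0,y1) in dict(long=(120,225,250,330),mid=(222,295,178,235),round=(300,340,262,298),sq=(440,485,262,300)).items():
    s=np.zeros_like(m);s[y0:y1,x0:x1]=m[y0:y1,x0:x1]
    c=max(cv2.findContours(s,0,2)[0],key=cv2.contourArea);print(nm,rect(K,E,c,.005))
b=((hsv[...,2]>130)).astype(np.uint8);s=np.zeros_like(b);s[180:230,325:402]=b[180:230,325:402]
s=cv2.morphologyEx(s,3,np.ones((9,9)))
c=max(cv2.findContours(s,0,2)[0],key=cv2.contourArea);print("sink",rect(K,E,c,.028))
print("cap",ray(K,E,[350,200],.096),"tr",ray(K,E,[378,205],.09))
E
```

```text
long (0.4598, 0.3094, 76.6, 156.4, 70.7)
mid (0.6408, 0.1217, 61.8, 116.5, 105.3)
round (0.4743, -0.0128, 49.3, 49.3, 134.0)
sq (0.467, -0.3283, 52.8, 53.0, 173.9)
sink (0.636, -0.1089, 107.6, 166.4, 89.2)
cap [[ 0.63531662 -0.07506562]] tr [[ 0.62502083 -0.13337079]]
```

carry_out --pt "-0.4 0.28 0 0 0 -1.309" --pt "-0.4 0.28 0 0 0 -1.309" --pt "-0.4 0.28 0 0 0 -1.309" --pt "-0.4 0.28 0 0 0 -1.309" --pt "-0.4 0.28 0 0 0 -1.309" --pt "-0.4 0.28 0 0 0 -1.309" --pt "-0.4 0.28 0 0 0 -1.309" --pt "-0.4 0.28 0 0 0 -1.309" --grip 1

```text
clock: 1.1
tool_pos: [0.4897, -0.2759, 0.2265]
orientation: [180.0, 0.0, -89.8]
force: [0.6, -1.3, 0.1]
opening: 0.0877
gripper_force: 0.0
```

carry_out --pt "-0.17 -0.14 0 0 0 0" --pt "-0.17 -0.14 0 0 0 0" --pt "-0.17 -0.14 0 0 0 0" --pt "-0.17 -0.14 0 0 0 0" --pt "-0.17 -0.14 0 0 0 0" --pt "-0.17 -0.14 0 0 0 0"

```text
clock: 1.85
tool_pos: [0.628, -0.1081, 0.226]
orientation: [179.9, -0.0, -90.0]
force: [-0.8, -0.3, -0.6]
opening: 0.0877
gripper_force: 0.0
```

```bash
python3 - <<'E'
from h import *
im,K,E,o=grab("w1");print(o["tool_pos"],o["orientation"],o["joint_pos"])
E
```

```text
[ 0.6280463  -0.10814053  0.22603759] [ 1.79932693e+02 -1.78396621e-03 -8.99902958e+01] [ 7.74118756e+00  1.70901858e+01 -4.38626420e+00 -7.82726853e-03
 -6.85904856e+01 -7.72862294e+00]
```

View pics/w1.png

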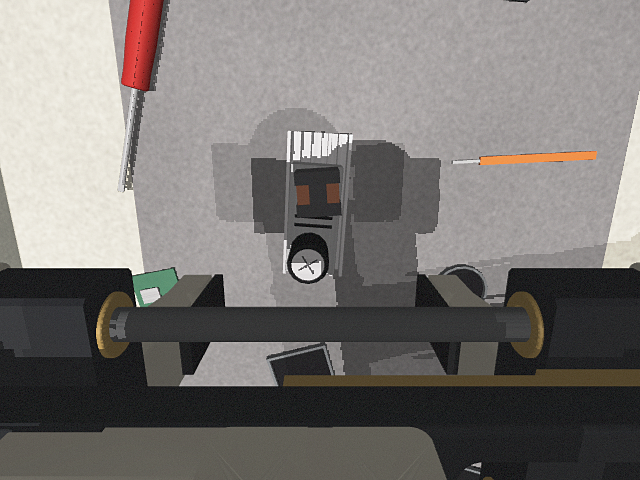

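The wrist view shows the capacitor top at about (308,264) and the transformer at about (318,191). I'll zoom in once to get the corners.

```bash
python3 - <<'E'
from h import *
im=cv2.imread("pics/w1.png")[115:295,260:380]
cv2.imwrite("pics/w1c.png",cv2.resize(cv2.convertScaleAbs(im,alpha=1.4),None,fx=3.3,fy=3.3,interpolation=cv2.INTER_CUBIC))
E
```

```text
(no output)
```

View pics/w1c.png

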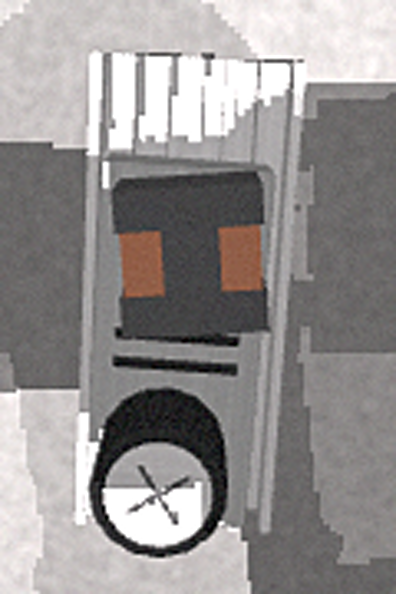

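```bash
python3 - <<'E'
from h import *
o=telemetry.get_obs();K,E=cam("wrist",o)
f=lambda p:np.array(p)/3.3+[260,115]
print("cap",ray(K,E,f([[158,492]]),.096))
e=ray(K,E,f([[123,336],[270,331]]),.09);d=e[1]-e[0];print("tr edge",e,np.linalg.norm(d),np.degrees(np.arctan2(d[1],d[0])))
n=np.array([-d[1],d[0]])/np.linalg.norm(d);n*=-np.sign(n[1]);print("tr c",e.mean(0)+.018*n)
e=ray(K,E,f([[104,157],[276,170]]),.056);print("mod far edge",e,np.linalg.norm(e[1]-e[0]))
e=ray(K,E,f([[90,53],[303,60]]),.028);print("sink far edge",e,np.linalg.norm(e[1]-e[0]))
E
```

```text
cap [[ 0.63729193 -0.07636417]]
tr edge [[ 0.64572154 -0.11450793]
 [ 0.60987579 -0.11577536]] 0.035868152189179346 -177.97498744489187
tr c [ 0.62843471 -0.1331304 ]
mod far edge [[ 0.65205094 -0.15500901]
 [ 0.60692827 -0.15167541]] 0.04524564074508474
sink far edge [[ 0.6574745  -0.18145279]
 [ 0.59815144 -0.1796094 ]] 0.05935170003439677
```

The capacitor is at (0.637,-0.076) and the transformer at (0.628,-0.133) with a yaw of about +2°. The edge lengths match the known sizes. Next I'll grasp the capacitor across x.

carry_out --pt "-0.032 -0.009 0 0 0 0" --pt "-0.032 -0.009 0.05 0 0 0" --pt "-0.032 -0.009 0.1 0 0 0" --pt "-0.032 -0.009 0.13 0 0 0" --pt "-0.032 -0.009 0.15 0 0 0" --pt "-0.032 -0.009 0.163 0 0 0" --pt "-0.032 -0.009 0.163 0 0 0" --pt "-0.032 -0.009 0.163 0 0 0"

```text
clock: 2.9
tool_pos: [0.6382, -0.0763, 0.0647]
orientation: [-179.9, 0.0, -90.0]
force: [1.0, -0.0, -0.1]
opening: 0.0876
gripper_force: 0.0
```

carry_out --pt "0 0 0 0 0 0" --pt "0 0 0 0 0 0" --pt "0 0 0 0 0 0" --pt "0 0 0 0 0 0" --pt "0 0 0 0 0 0" --pt "0 0 0 0 0 0" --pt "0 0 0 0 0 0" --pt "0 0 0 0 0 0" --grip -1

```text
clock: 3.9
tool_pos: [0.6376, -0.076, 0.0635]
orientation: [180.0, 0.0, -90.0]
force: [0.3, 1.1, -0.3]
opening: 0.0344
gripper_force: 30.0
```

carry_out --pt "0 0 -0.01 0 0 0" --pt "0 0 -0.04 0 0 0" --pt "0 0 -0.09 0 0 0" --pt "-0.03 0.03 -0.13 0 0 0" --pt "-0.07 0.08 -0.14 0 0 0" --pt "-0.11 0.13 -0.14 0 0 0" --pt "-0.136 0.163 -0.14 0 0 0" --pt "-0.136 0.163 -0.14 0 0 0"

```text
clock: 4.9
tool_pos: [0.4728, 0.0614, 0.205]
orientation: [-179.9, 0.1, -89.8]
force: [-0.3, 0.4, -0.2]
opening: 0.0342
gripper_force: 30.0
```

carry_out --pt "0 0 0 0 0 0" --pt "0 0 0 0 0 0"

```text
clock: 5.15
tool_pos: [0.4752, 0.0596, 0.2036]
orientation: [-180.0, -0.0, -90.1]
force: [0.5, -0.4, -0.2]
opening: 0.0347
gripper_force: 30.0
```

```bash
python3 - <<'E'
from h import *
im,K,E,o=grab("w2");print(o["tool_pos"],o["orientation"],o["opening"])
hsv=cv2.cvtColor(im,cv2.COLOR_RGB2HSV)
p=np.linalg.inv(E)@[.4743,-.0128,.005,1];u=(K@p[:3]/p[2])[:2];print("expected px",u)
E
```

```text
[0.47521375 0.05959812 0.20362531] [-1.79999377e+02 -8.65727527e-03 -9.00535730e+01] 0.03474530007246092
expected px [320.55191199 131.63709247]
```

View pics/w2.png

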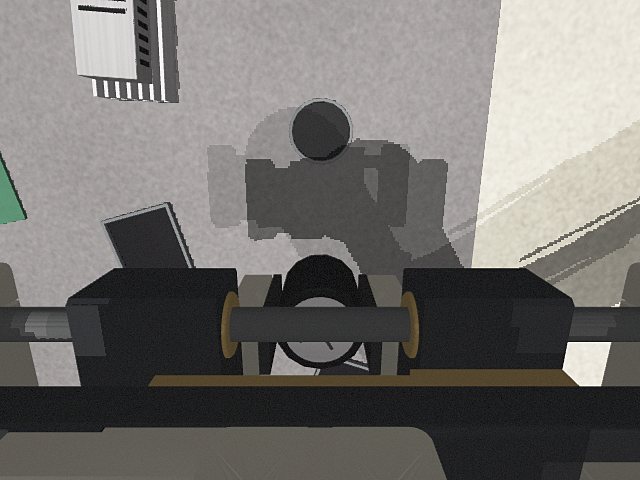

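The dish is at (321,130), exactly where predicted, and the capacitor sits upright in the grip. I'll trust the top-view tray positions and place it.

carry_out --pt "0.04 0.001 0.03 0 0 0" --pt "0.072 0.001 0.08 0 0 0" --pt "0.072 0.001 0.13 0 0 0" --pt "0.072 0.001 0.165 0 0 0" --pt "0.072 0.001 0.18 0 0 0" --pt "0.072 0.001 0.186 0 0 0" --pt "0.072 0.001 0.188 0 0 0" --pt "0.072 0.001 0.19 0 0 0"

```text
clock: 6.2
tool_pos: [0.4743, -0.0119, 0.0141]
orientation: [-179.9, 0.0, -90.0]
force: [0.1, -1.1, -1.1]
opening: 0.0345
gripper_force: 30.0
```

carry_out --pt "0 0 0.001 0 0 0" --pt "0 0 0.002 0 0 0" --pt "0 0 0.002 0 0 0"

```text
clock: 6.58
tool_pos: [0.4736, -0.0119, 0.0117]
orientation: [-180.0, 0.0, -90.0]
force: [0.2, -0.4, -0.8]
opening: 0.0345
gripper_force: 30.0
```

carry_out --pt "0 0 0.0005 0 0 0" --pt "0 0 0.001 0 0 0" --pt "0 0 0.001 0 0 0"

```text
clock: 6.95
tool_pos: [0.4735, -0.012, 0.0105]
orientation: [180.0, -0.0, -90.0]
force: [-0.4, 0.6, -0.5]
opening: 0.0343
gripper_force: 30.0
```

carry_out --pt "0 0 0.0005 0 0 0" --pt "0 0 0.001 0 0 0" --pt "0 0 0.001 0 0 0"

```text
clock: 7.32
tool_pos: [0.4736, -0.012, 0.0104]
orientation: [-180.0, -0.0, -90.0]
force: [-4.1, 1.3, 12.3]
opening: 0.0341
gripper_force: 30.0
```

carry_out --pt "0 0 -0.001 0 0 0" --pt "0 0 -0.001 0 0 0" --pt "0 0 -0.001 0 0 0" --pt "0 0 -0.001 0 0 0" --pt "0 0 -0.001 0 0 0" --pt "0 0 -0.001 0 0 0" --pt "0 0 -0.001 0 0 0" --grip 1

```text
clock: 8.2
tool_pos: [0.4736, -0.012, 0.0105]
orientation: [180.0, -0.0, -90.0]
force: [0.3, 1.1, 1.5]
opening: 0.0873
gripper_force: 0.0
```

carry_out --pt "0 0 -0.03 0 0 0" --pt "0 0 -0.09 0 0 0" --pt "0 0 -0.15 0 0 0" --pt "0.02 -0.03 -0.2 0 0 -0.035" --pt "0.06 -0.08 -0.21 0 0 -0.035" --pt "0.108 -0.13 -0.21 0 0 -0.035" --pt "0.108 -0.155 -0.21 0 0 -0.035" --pt "0.108 -0.155 -0.21 0 0 -0.035"

```text
clock: 9.2
tool_pos: [0.6297, -0.121, 0.2189]
orientation: [179.9, -0.0, -88.1]
force: [-0.8, 0.6, -0.7]
opening: 0.0878
gripper_force: 0.0
```

carry_out --pt "0 0 0 0 0 0" --pt "0 0 0 0 0 0"

```text
clock: 9.45
tool_pos: [0.6279, -0.1195, 0.221]
orientation: [-180.0, 0.0, -88.0]
force: [0.2, -0.4, 0.0]
opening: 0.0878
gripper_force: 0.0
```

```bash
python3 - <<'E'
from h import *
im,K,E,o=grab("w3");print(o["tool_pos"],o["orientation"],o["opening"])
t=grab("top3","top")[0]
a=cv2.resize(im[100:300,240:400],None,fx=3,fy=3,interpolation=2);b=cv2.resize(t[250:310,290:350],(300,300),interpolation=2)
c=np.zeros((600,790,3),np.uint8);c[:,:480]=a;c[:300,490:]=b
cv2.imwrite("pics/c3.png",cv2.convertScaleAbs(c[...,::-1],alpha=1.4))
E
```

```text
[ 0.62791042 -0.11951096  0.22096998] [-1.79980290e+02  6.90314811e-03 -8.79534922e+01] 0.08779920199286913
```

View pics/c3.png

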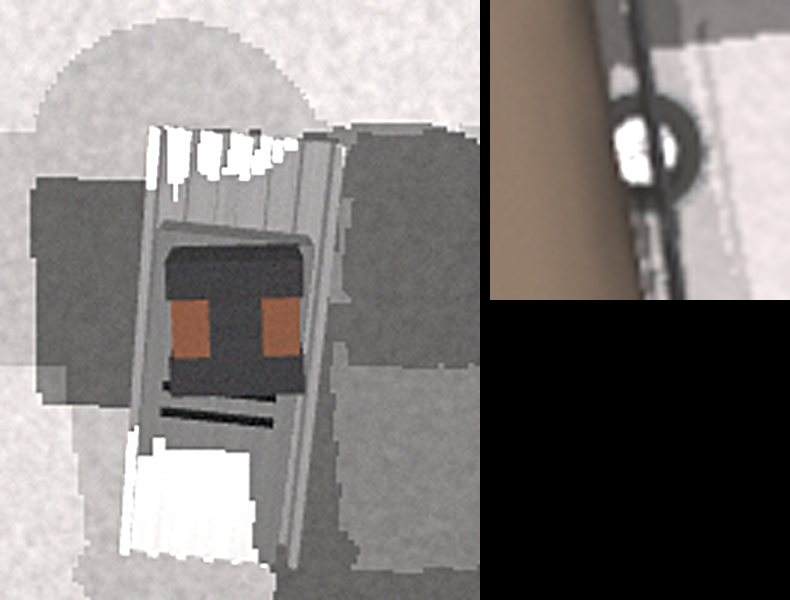

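The transformer is aligned with the tool, with its near top edge running from about (170,394) to (305,390) in the crop. The capacitor is in the dish.

```bash
python3 - <<'E'
from h import *
o=telemetry.get_obs();K,E=cam("wrist",o)
f=lambda p:np.array(p)/3+[240,100]
e=ray(K,E,f([[170,396],[305,391]]),.09);d=e[1]-e[0]
n=np.array([-d[1],d[0]])/np.linalg.norm(d);n*=-np.sign(n[1]);c=e.mean(0)+.018*n
print("tr c",c,np.linalg.norm(d),np.degrees(np.arctan2(d[1],d[0])),totool(o,[*(c-o["tool_pos"][:2]),.062-o["tool_pos"][2]]))
E
```

```text
tr c [ 0.62967316 -0.13276892] 0.03599046004832773 -175.6763557650312 [ 0.01332864 -0.00096403  0.15916714]
```

carry_out --pt "0.013 -0.001 0.05 0 0 -0.017" --pt "0.013 -0.001 0.1 0 0 -0.017" --pt "0.013 -0.001 0.13 0 0 -0.017" --pt "0.013 -0.001 0.15 0 0 -0.017" --pt "0.013 -0.001 0.158 0 0 -0.017" --pt "0.013 -0.001 0.158 0 0 -0.017" --pt "0.013 -0.001 0.158 0 0 -0.017"

```text
clock: 10.42
tool_pos: [0.6308, -0.1329, 0.0639]
orientation: [-179.9, -0.0, -87.0]
force: [-0.6, 1.1, -0.1]
opening: 0.0874
gripper_force: 0.0
```

carry_out --pt "0 0 0 0 0 0" --pt "0 0 0 0 0 0" --pt "0 0 0 0 0 0" --pt "0 0 0 0 0 0" --pt "0 0 0 0 0 0" --pt "0 0 0 0 0 0" --pt "0 0 0 0 0 0" --pt "0 0 0 0 0 0" --grip -1

```text
clock: 11.42
tool_pos: [0.63, -0.133, 0.0625]
orientation: [180.0, 0.0, -87.0]
force: [-0.5, 0.0, -1.3]
opening: 0.0357
gripper_force: 30.0
```

carry_out --pt "0 0 -0.01 0 0 0" --pt "0 0 -0.03 0 0 0" --pt "0 0 -0.07 0 0 0" --pt "0.03 0.03 -0.1 0 0 0.05" --pt "0.07 0.065 -0.1 0 0 0.1" --pt "0.11 0.103 -0.1 0 0 0.159" --pt "0.15 0.14 -0.08 0 0 0.159" --pt "0.186 0.173 -0.05 0 0 0.159"

```text
clock: 12.42
tool_pos: [0.4666, -0.3292, 0.1139]
orientation: [-179.8, -0.1, -96.1]
force: [1.1, 0.2, -2.7]
opening: 0.0359
gripper_force: 30.0
```

carry_out --pt "0 0 0.02 0 0 0" --pt "0 0 0.05 0 0 0" --pt "0 0 0.075 0 0 0" --pt "0 0 0.09 0 0 0" --pt "0 0 0.096 0 0 0" --pt "0 0 0.098 0 0 0" --pt "0 0 0.1 0 0 0" --pt "0 0 0.1 0 0 0"

```text
clock: 13.42
tool_pos: [0.4673, -0.3278, 0.013]
orientation: [-180.0, -0.0, -96.1]
force: [0.2, -0.5, -2.2]
opening: 0.0358
gripper_force: 30.0
```

carry_out --pt "0 0 0.001 0 0 0" --pt "0 0 0.002 0 0 0" --pt "0 0 0.003 0 0 0" --pt "0 0 0.003 0 0 0"

```text
clock: 13.92
tool_pos: [0.4669, -0.3277, 0.0095]
orientation: [180.0, 0.0, -96.1]
force: [-0.0, 0.2, -1.8]
opening: 0.0358
gripper_force: 30.0
```

carry_out --pt "0 0 0.0005 0 0 0" --pt "0 0 0.001 0 0 0" --pt "0 0 0.001 0 0 0"

```text
clock: 14.3
tool_pos: [0.4669, -0.3277, 0.0094]
orientation: [-180.0, -0.0, -96.1]
force: [-2.6, 2.2, 9.3]
opening: 0.0358
gripper_force: 30.0
```

carry_out --pt "0 0 -0.001 0 0 0" --pt "0 0 -0.001 0 0 0" --pt "0 0 -0.001 0 0 0" --pt "0 0 -0.001 0 0 0" --pt "0 0 -0.001 0 0 0" --pt "0 0 -0.001 0 0 0" --pt "0 0 -0.001 0 0 0" --grip 1

```text
clock: 15.18
tool_pos: [0.4669, -0.3277, 0.0095]
orientation: [180.0, 0.0, -96.1]
force: [0.2, 0.6, -0.5]
opening: 0.0875
gripper_force: 0.0
```

carry_out --pt "0 0 -0.03 0 0 0" --pt "0 0 -0.09 0 0 0" --pt "0 0 -0.15 0 0 0" --pt "-0.04 -0.02 -0.19 0 0 0" --pt "-0.09 -0.05 -0.21 0 0 -0.037" --pt "-0.14 -0.08 -0.21 0 0 -0.037" --pt "-0.19 -0.11 -0.21 0 0 -0.037" --pt "-0.244 -0.141 -0.21 0 0 -0.037"

```text
clock: 16.18
tool_pos: [0.634, -0.0986, 0.2199]
orientation: [-180.0, 0.0, -94.0]
force: [0.6, -0.7, -0.4]
opening: 0.0878
gripper_force: 0.0
```

carry_out --pt "0 0 0 0 0 0" --pt "0 0 0 0 0 0" --pt "0 0 0 0 0 0"

```text
clock: 16.55
tool_pos: [0.6326, -0.101, 0.2197]
orientation: [180.0, -0.0, -94.1]
force: [0.2, -0.3, 0.6]
opening: 0.0876
gripper_force: 0.0
```

```bash
python3 - <<'E'
from h import *
im,K,E,o=grab("w4");print(o["tool_pos"],o["orientation"],o["opening"])
t=grab("top4","top")[0]
a=cv2.resize(im[100:300,240:400],None,fx=3,fy=3,interpolation=2);b=cv2.resize(t[250:310,433:493],(300,300),interpolation=2);d=cv2.resize(t[250:310,290:350],(300,300),interpolation=2)
c=np.zeros((600,790,3),np.uint8);c[:,:480]=a;c[:300,490:]=b;c[300:,490:]=d
cv2.imwrite("pics/c4.png",cv2.convertScaleAbs(c[...,::-1],alpha=1.2))
E
```

```text
[ 0.63260169 -0.10103778  0.21968106] [ 1.79995072e+02 -3.70640489e-03 -9.40682138e+01] 0.08758362476924078
```

View pics/c4.png

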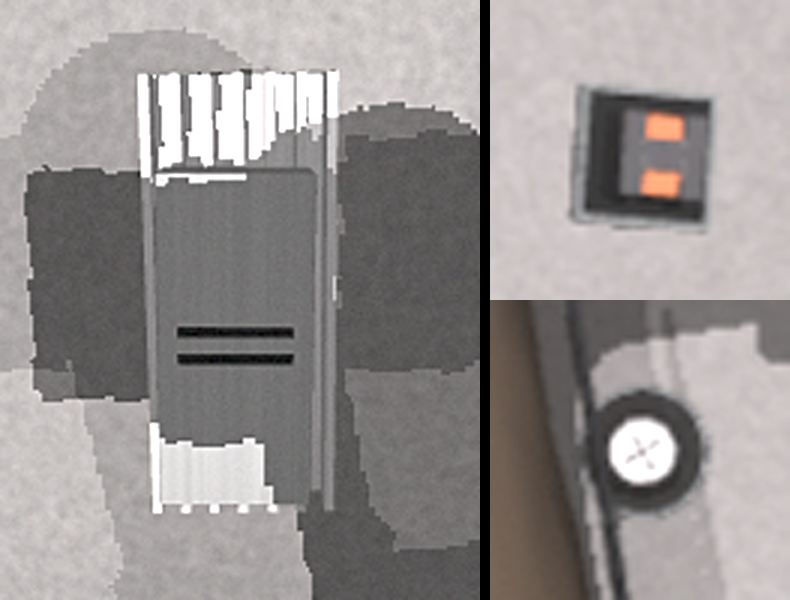

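```bash
python3 - <<'E'
from h import *
o=telemetry.get_obs();K,E=cam("wrist",o)
f=lambda p:np.array(p)/3+[240,100]
e=ray(K,E,f([[156,176],[316,176],[310,505],[158,505]]),.056)
print(e,cv2.minAreaRect((e*1000).astype(np.float32)));c=e.mean(0);print(c,totool(o,[*(c-o["tool_pos"][:2]),.0-o["tool_pos"][2]]))
s=ray(K,E,f([[138,73],[338,73],[334,510],[153,510]]),.028);print(s,s.mean(0),cv2.minAreaRect((s*1000).astype(np.float32)))
E
```

```text
[[ 0.65240976 -0.15284431]
 [ 0.60743987 -0.14968011]
 [ 0.61439807 -0.051505  ]
 [ 0.66062618 -0.05474212]] ((634.0330810546875, -102.21112823486328), (98.4605941772461, 46.34127426147461), 85.9459228515625)
[ 0.63371847 -0.10219289] [ 0.00093771 -0.00100788  0.21990365]
[[ 0.65725305 -0.18174771]
 [ 0.5975589  -0.17754177]
 [ 0.60541675 -0.03875222]
 [ 0.66533635 -0.04294775]] [ 0.63139126 -0.11024736] ((631.3350219726562, -110.24995422363281), (139.73995971679688, 60.06218719482422), 86.6670150756836)
```

carry_out --pt "0.001 -0.001 0.05 0 0 0" --pt "0.001 -0.001 0.1 0 0 0" --pt "0.001 -0.001 0.14 0 0 0" --pt "0.001 -0.001 0.165 0 0 0" --pt "0.001 -0.001 0.18 0 0 0" --pt "0.001 -0.001 0.187 0 0 0" --pt "0.001 -0.001 0.187 0 0 0" --pt "0.001 -0.001 0.187 0 0 0"

```text
clock: 17.65
tool_pos: [0.6349, -0.1012, 0.0337]
orientation: [-179.9, 0.0, -94.0]
force: [-0.6, 0.2, -0.1]
opening: 0.088
gripper_force: 0.0
```

carry_out --pt "0 0 0 0 0 0" --pt "0 0 0 0 0 0"

```text
clock: 17.9
tool_pos: [0.6344, -0.1011, 0.0331]
orientation: [-180.0, 0.0, -94.0]
force: [0.4, 0.8, -0.1]
opening: 0.0875
gripper_force: 0.0
```

carry_out --pt "0.001 0 0.0015 0 0 0" --pt "0.001 0 0.0015 0 0 0" --pt "0.001 0 0.0015 0 0 0"

```text
clock: 18.27
tool_pos: [0.634, -0.1022, 0.031]
orientation: [180.0, -0.0, -94.0]
force: [0.0, 0.6, -0.6]
opening: 0.0875
gripper_force: 0.0
```

carry_out --pt "0 0 0 0 0 0" --pt "0 0 0 0 0 0" --pt "0 0 0 0 0 0" --pt "0 0 0 0 0 0" --pt "0 0 0 0 0 0" --pt "0 0 0 0 0 0" --pt "0 0 0 0 0 0" --grip -1

```text
clock: 19.15
tool_pos: [0.634, -0.1022, 0.0311]
orientation: [180.0, 0.0, -94.0]
force: [0.0, -0.2, -0.4]
opening: 0.0461
gripper_force: 30.0
```

Gripped this low, the fingertips would hit the tray rim when lowering, so I'll regrip about 4.5 mm higher.

carry_out --pt "0 0 0 0 0 0" --pt "0 0 0 0 0 0" --pt "0 0 -0.002 0 0 0" --pt "0 0 -0.0045 0 0 0" --pt "0 0 -0.0045 0 0 0" --pt "0 0 -0.0045 0 0 0" --grip 0.3

```text
clock: 19.9
tool_pos: [0.634, -0.1022, 0.0356]
orientation: [-180.0, 0.0, -94.0]
force: [0.2, 0.5, 0.5]
opening: 0.0571
gripper_force: 0.0
```

carry_out --pt "0 0 0 0 0 0" --pt "0 0 0 0 0 0" --pt "0 0 0 0 0 0" --pt "0 0 0 0 0 0" --pt "0 0 0 0 0 0" --pt "0 0 0 0 0 0" --pt "0 0 0 0 0 0" --grip -1

```text
clock: 20.78
tool_pos: [0.634, -0.1022, 0.0355]
orientation: [180.0, 0.0, -94.0]
force: [-1.0, 0.6, 0.8]
opening: 0.0458
gripper_force: 30.0
```

carry_out --pt "0 0 -0.005 0 0 0" --pt "0 0 -0.015 0 0 0" --pt "0 0 -0.03 0 0 0" --pt "0 0 -0.055 0 0 0" --pt "0 0 -0.08 0 0 0" --pt "0 0 -0.1 0 0 0" --pt "0 0 -0.1 0 0 0"

```text
clock: 21.65
tool_pos: [0.6354, -0.1022, 0.1384]
orientation: [-179.7, 0.0, -94.0]
force: [0.9, 0.6, -2.7]
opening: 0.0454
gripper_force: 30.0
```

```bash
python3 - <<'E'
from h import *
o=telemetry.get_obs();print(o["tool_pos"],o["orientation"],o["opening"],o["force"],o["joint_pos"])
im=grab("s5","scene")[0]; cv2.imwrite("pics/c5.png",cv2.resize(im[200:360,200:440,::-1],None,fx=2.5,fy=2.5,interpolation=2))
E
```

```text
[ 0.63541338 -0.10216316  0.13843026] [-1.79729572e+02  3.70912601e-02 -9.39961932e+01] 0.04539586119484324 [ 0.89392942  0.55571035 -2.67554531] [ 8.21784070e+00  2.12214750e+01 -1.04203183e+01  2.46940843e-02
 -5.80860554e+01 -1.22271261e+01]
```

View pics/c5.png

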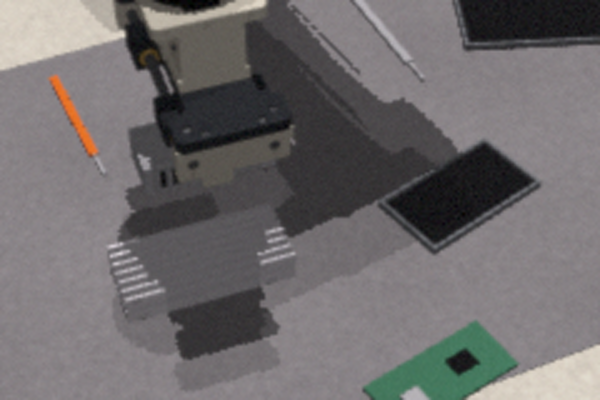

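The module is lifted clear and level. Moving to the middle tray.

carry_out --pt "-0.03 0.001 0 0 0 -0.05" --pt "-0.07 0.003 0 0 0 -0.12" --pt "-0.11 0.004 0 0 0 -0.2" --pt "-0.15 0.006 0 0 0 -0.27" --pt "-0.19 0.008 0.01 0 0 -0.337" --pt "-0.215 0.009 0.03 0 0 -0.337" --pt "-0.224 0.009 0.05 0 0 -0.337" --pt "-0.224 0.009 0.06 0 0 -0.337"

```text
clock: 22.7
tool_pos: [0.6393, 0.1219, 0.0728]
orientation: [179.8, -0.0, -74.7]
force: [-0.3, -0.5, -2.0]
opening: 0.0458
gripper_force: 30.0
```

carry_out --pt "0 0 0 0 0 0" --pt "0 0 0 0 0 0" --pt "0 0 0 0 0 0"

```text
clock: 23.08
tool_pos: [0.6412, 0.1215, 0.0764]
orientation: [-179.9, 0.0, -74.7]
force: [0.3, -0.8, -1.5]
opening: 0.0456
gripper_force: 30.0
```

carry_out --pt "0 0 0.02 0 0 0" --pt "0 0 0.04 0 0 0" --pt "0 0 0.053 0 0 0" --pt "0 0 0.059 0 0 0" --pt "0 0 0.061 0 0 0" --pt "0 0 0.063 0 0 0" --pt "0 0 0.063 0 0 0"

```text
clock: 23.95
tool_pos: [0.6409, 0.122, 0.0129]
orientation: [-180.0, 0.0, -74.7]
force: [-0.4, 0.8, -1.2]
opening: 0.0459
gripper_force: 30.0
```

carry_out --pt "0 0 0.0005 0 0 0" --pt "0 0 0.001 0 0 0" --pt "0 0 0.001 0 0 0"

```text
clock: 24.32
tool_pos: [0.6407, 0.1219, 0.0116]
orientation: [-180.0, 0.0, -74.7]
force: [0.4, -0.1, -2.3]
opening: 0.0459
gripper_force: 30.0
```

carry_out --pt "0 0 0.0005 0 0 0" --pt "0 0 0.001 0 0 0" --pt "0 0 0.0012 0 0 0" --pt "0 0 0.0012 0 0 0"

```text
clock: 24.82
tool_pos: [0.6407, 0.1219, 0.0105]
orientation: [-180.0, -0.0, -74.7]
force: [-1.2, -1.1, 0.1]
opening: 0.0458
gripper_force: 30.0
```

Contact is just starting, since the weight on the wrist has gone. One small step further, then release.

carry_out --pt "0 0 0.0003 0 0 0" --pt "0 0 0.0003 0 0 0"

```text
clock: 25.08
tool_pos: [0.6407, 0.1219, 0.0105]
orientation: [-180.0, -0.0, -74.7]
force: [-2.0, -0.4, 4.6]
opening: 0.0464
gripper_force: 30.0
```

carry_out --pt "0 0 0 0 0 0" --pt "0 0 0 0 0 0" --pt "0 0 0 0 0 0" --pt "0 0 0 0 0 0" --pt "0 0 0 0 0 0" --pt "0 0 0 0 0 0" --pt "0 0 0 0 0 0" --grip 1

```text
clock: 25.95
tool_pos: [0.6407, 0.1218, 0.0101]
orientation: [180.0, -0.0, -74.7]
force: [-0.3, -0.4, 0.6]
opening: 0.0877
gripper_force: 0.0
```

carry_out --pt "0 0 -0.02 0 0 0" --pt "0 0 -0.07 0 0 0" --pt "0 0 -0.13 0 0 0" --pt "0.03 0.01 -0.18 0 0 0.06" --pt "0.08 0.026 -0.21 0 0 0.15" --pt "0.13 0.042 -0.21 0 0 0.24" --pt "0.18 0.058 -0.21 0 0 0.325" --pt "0.2115 0.068 -0.21 0 0 0.325"

```text
clock: 26.95
tool_pos: [0.6304, -0.1023, 0.2203]
orientation: [-180.0, 0.0, -93.5]
force: [-0.5, 0.8, 0.1]
opening: 0.0875
gripper_force: 0.0
```

carry_out --pt "0 0 0 0 0 0" --pt "0 0 0 0 0 0" --pt "0 0 0 0 0 0"

```text
clock: 27.32
tool_pos: [0.631, -0.0991, 0.22]
orientation: [180.0, 0.0, -93.3]
force: [-0.6, 0.2, 0.4]
opening: 0.0879
gripper_force: 0.0
```

```bash
python3 - <<'E'
from h import *
im,K,E,o=grab("w6");print(o["tool_pos"],o["orientation"],o["opening"])
t=grab("top6","top")[0]
a=cv2.resize(im[100:300,240:400],None,fx=3,fy=3,interpolation=2);b=cv2.resize(t[170:245,220:295],(300,300),interpolation=2)
c=np.zeros((600,790,3),np.uint8);c[:,:480]=a;c[:300,490:]=b
cv2.imwrite("pics/c6.png",c[...,::-1])
E
```

```text
[ 0.63104907 -0.09914858  0.22003034] [ 1.79999310e+02  5.11841886e-03 -9.32614391e+01] 0.08793298588604467
```

View pics/c6.png

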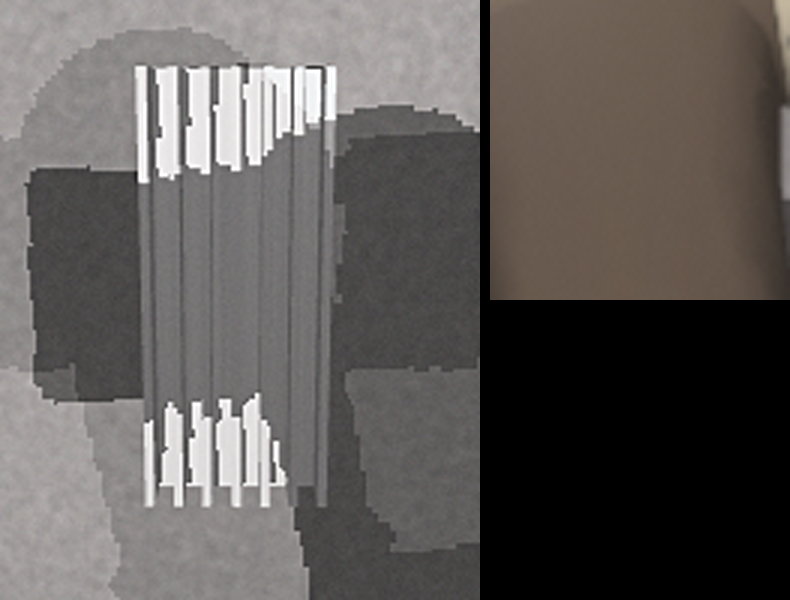

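The module is clear and the heat sink is unmoved and aligned with the tool, its corners running from (134,66) to (327,507) in the crop. Grasping it at the centre.

```bash
python3 - <<'E'
from h import *
o=telemetry.get_obs();K,E=cam("wrist",o)
s=ray(K,E,np.array([[134,66],[336,66],[327,507],[145,507]])/3+[240,100],.028)
print(s.mean(0),cv2.minAreaRect((s*1000).astype(np.float32)),totool(o,[*(s.mean(0)-o["tool_pos"][:2]),.0075-o["tool_pos"][2]]))
E
```

```text
[ 0.6314501  -0.10975282] ((631.4476318359375, -109.75713348388672), (140.1028289794922, 60.38092041015625), 86.89874267578125) [ 0.0106406  -0.00097003  0.21255826]
```

carry_out --pt "0.0105 -0.001 0.05 0 0 0" --pt "0.0105 -0.001 0.1 0 0 0" --pt "0.0105 -0.001 0.15 0 0 0" --pt "0.0105 -0.001 0.185 0 0 0" --pt "0.0105 -0.001 0.202 0 0 0" --pt "0.0105 -0.001 0.209 0 0 0" --pt "0.0105 -0.001 0.212 0 0 0" --pt "0.0105 -0.001 0.212 0 0 0"

```text
clock: 28.42
tool_pos: [0.6321, -0.1105, 0.0092]
orientation: [-179.9, 0.0, -93.3]
force: [0.1, -0.0, -0.5]
opening: 0.0881
gripper_force: 0.0
```

carry_out --pt "0 0 0 0 0 0" --pt "0 0 0 0 0 0" --pt "0 0 0 0 0 0" --pt "0 0 0 0 0 0" --pt "0 0 0 0 0 0" --pt "0 0 0 0 0 0" --pt "0 0 0 0 0 0" --grip -1

```text
clock: 29.3
tool_pos: [0.6315, -0.1107, 0.0083]
orientation: [-180.0, -0.0, -93.3]
force: [-1.3, 0.9, 5.0]
opening: 0.0599
gripper_force: 30.0
```

carry_out --pt "0 0 -0.003 0 0 0" --pt "0 0 -0.01 0 0 0" --pt "0 0 -0.025 0 0 0" --pt "0 0 -0.045 0 0 0" --pt "0 0 -0.07 0 0 0" --pt "0 0 -0.09 0 0 0" --pt "0 0 -0.1 0 0 0" --pt "0 0 -0.1 0 0 0"

```text
clock: 30.3
tool_pos: [0.6317, -0.1105, 0.1091]
orientation: [-179.9, 0.0, -93.3]
force: [0.0, -0.8, -2.6]
opening: 0.0597
gripper_force: 30.0
```

carry_out --pt "-0.02 0.01 0 0 0 0" --pt "-0.05 0.024 0 0 0 0.04" --pt "-0.09 0.043 0 0 0 0.08" --pt "-0.13 0.062 0 0 0 0.12" --pt "-0.17 0.081 0 0 0 0.16" --pt "-0.21 0.1 0 0 0 0.2" --pt "-0.25 0.12 0 0 0 0.24" --pt "-0.28 0.134 0 0 0 0.279"

```text
clock: 31.3
tool_pos: [0.5119, 0.1783, 0.1073]
orientation: [179.9, -0.1, -109.3]
force: [0.6, -0.8, -2.5]
opening: 0.0599
gripper_force: 30.0
```

```bash
python3 - <<'E'
from h import *
o=telemetry.get_obs();print(o["tool_pos"],o["orientation"],o["opening"],o["force"],totool(o,np.array([.4598,.3094,.1])-o["tool_pos"]))
E
```

```text
[0.51190331 0.17831689 0.10727958] [ 1.79944444e+02 -5.95202469e-02 -1.09316250e+02] 0.05990667315599177 [ 0.56897473 -0.83481249 -2.48366424] [-0.10647674  0.09252321  0.00725869]
```

carry_out --pt "-0.03 0.026 0 0 0 0" --pt "-0.06 0.052 0 0 0 0" --pt "-0.09 0.078 0 0 0 0" --pt "-0.107 0.095 0.01 0 0 0" --pt "-0.107 0.095 0.03 0 0 0" --pt "-0.107 0.095 0.05 0 0 0" --pt "-0.107 0.095 0.06 0 0 0" --pt "-0.107 0.095 0.06 0 0 0"

```text
clock: 32.3
tool_pos: [0.4588, 0.3086, 0.0472]
orientation: [180.0, -0.1, -109.3]
force: [-0.4, 1.1, -2.5]
opening: 0.0599
gripper_force: 30.0
```

```bash
python3 - <<'E'
from h import *
im=grab("w7")[0];t,K,E,o=grab("top7","top");print(o["tool_pos"],o["orientation"],o["opening"],o["force"])
b=cv2.resize(t[160:335,110:300],None,fx=4,fy=4,interpolation=2)[:600,:790]
b=cv2.resize(t[170:320,110:300],None,fx=4,fy=4,interpolation=2)
cv2.imwrite("pics/c7.png",cv2.convertScaleAbs(b[...,::-1],alpha=1.3))
E
```

```text
[0.45933679 0.30903084 0.04798567] [ 1.79995433e+02 -3.91321040e-02 -1.09297425e+02] 0.05959812626822036 [-0.76173515  0.77519067 -2.25310767]
```

View pics/c7.png

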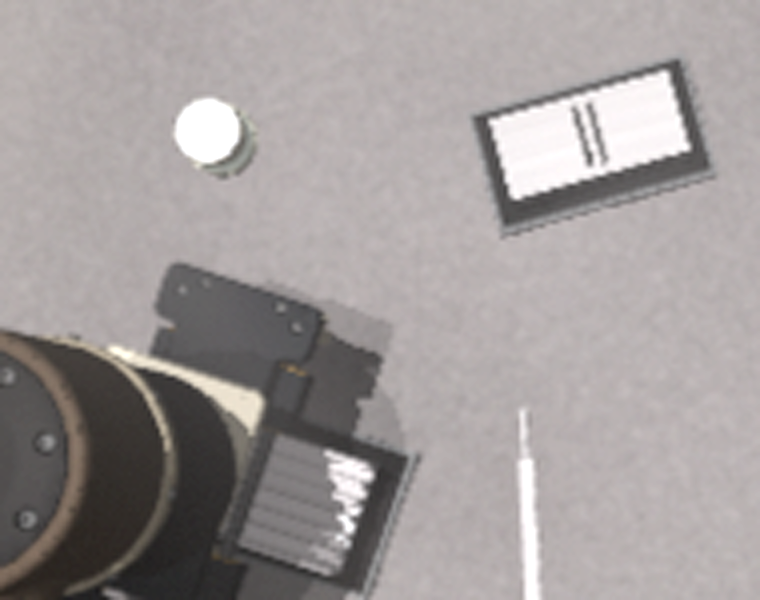

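The module lies neatly in its tray, and the heat sink is aligned over the long tray. Lowering.

carry_out --pt "0 0 0.01 0 0 0" --pt "0 0 0.02 0 0 0" --pt "0 0 0.027 0 0 0" --pt "0 0 0.031 0 0 0" --pt "0 0 0.033 0 0 0" --pt "0 0 0.034 0 0 0" --pt "0 0 0.034 0 0 0"

```text
clock: 33.28
tool_pos: [0.4596, 0.3092, 0.0142]
orientation: [-180.0, 0.0, -109.3]
force: [-0.3, 0.4, -1.2]
opening: 0.0598
gripper_force: 30.0
```

carry_out --pt "0 0 0.0005 0 0 0" --pt "0 0 0.001 0 0 0" --pt "0 0 0.001 0 0 0"

```text
clock: 33.65
tool_pos: [0.4595, 0.3091, 0.0131]
orientation: [-180.0, 0.0, -109.3]
force: [0.4, 0.1, -2.6]
opening: 0.06
gripper_force: 30.0
```

carry_out --pt "0 0 0.0005 0 0 0" --pt "0 0 0.001 0 0 0" --pt "0 0 0.0015 0 0 0" --pt "0 0 0.0015 0 0 0"

```text
clock: 34.15
tool_pos: [0.4595, 0.309, 0.0115]
orientation: [180.0, -0.0, -109.3]
force: [-0.0, 0.2, -2.2]
opening: 0.0593
gripper_force: 30.0
```

carry_out --pt "0 0 0.0003 0 0 0" --pt "0 0 0.0006 0 0 0" --pt "0 0 0.0006 0 0 0"

```text
clock: 34.52
tool_pos: [0.4596, 0.3091, 0.0113]
orientation: [-180.0, 0.0, -109.3]
force: [-2.1, -1.4, 3.9]
opening: 0.0596
gripper_force: 30.0
```

Contact is confirmed, so I'll release, lift and check.

carry_out --pt "0 0 0 0 0 0" --pt "0 0 0 0 0 0" --pt "0 0 0 0 0 0" --pt "0 0 0 0 0 0" --pt "0 0 0 0 0 0" --pt "0 0 0 0 0 0" --pt "0 0 0 0 0 0" --grip 1

```text
clock: 35.4
tool_pos: [0.4595, 0.3091, 0.011]
orientation: [-180.0, 0.0, -109.3]
force: [-0.4, -0.9, 0.4]
opening: 0.0876
gripper_force: 0.0
```

carry_out --pt "0 0 -0.02 0 0 0" --pt "0 0 -0.06 0 0 0" --pt "0 0 -0.12 0 0 0" --pt "0 0 -0.18 0 0 0" --pt "0.05 -0.04 -0.2 0 0 0" --pt "0.11 -0.08 -0.2 0 0 0" --pt "0.16 -0.12 -0.2 0 0 0" --pt "0.16 -0.12 -0.2 0 0 0"

```text
clock: 36.4
tool_pos: [0.5201, 0.1154, 0.2112]
orientation: [-180.0, 0.0, -109.5]
force: [-0.1, -0.6, -0.7]
opening: 0.0879
gripper_force: 0.0
```

```bash
python3 - <<'E'
from h import *
t=grab("top8","top")[0];s=grab("s8","scene")[0]
c=np.zeros((560,780,3),np.uint8)
c[:280]=cv2.resize(t[170:320,100:518],(780,280),interpolation=2);c[280:]=cv2.resize(s[180:315,130:506],(780,280),interpolation=2)
cv2.imwrite("pics/c8.png",c[...,::-1])
E
```

```text
(no output)
```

View pics/c8.png

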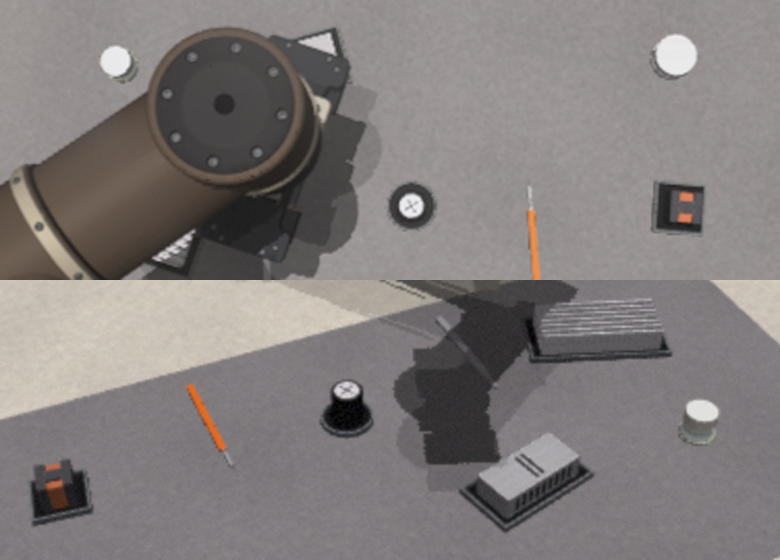

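All four parts sit flat in their own trays: transformer (60,490), capacitor (347,408), module (530,480) and heat sink (598,328). The arm is clear of everything, so I'm handing in.

```bash
python3 -c "
from plant import workorder;print(workorder.close_job())"
```

```text
the job is handed in; nothing more can be done
None
```

I took the stack apart one part at a time and set all four parts flat in their own trays, confirmed in the last camera view; I handed the job in after about 36 s of the 112 s, and no verdict came back.

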